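# Close a culture dish and raise it from the dish warmer with the cam lift

## Robot

A 6-joint arm with a two-finger parallel gripper is mounted at the origin on the work surface. World frame = base frame: x ahead of the robot, y to its left, z up, the work surface at z = 0. Lengths are in m, angles in rad, forces in N, time in s.
With the tool pointing down it reaches from about 0.35 to 0.85 m from the base axis. Payload 8.1 kg.
Tool frame: the origin (TCP) lies at the very end of the fingers, on their centre line; the grasp point (between the pads) lies 19 mm behind it (pinch_z is the distance from the TCP to the grasp point, in m); z points along the fingers, y is the direction in which the jaws open and shut (so a half turn about z gives the same grasp; the last joint's range is limited). The gripper opens to 93 mm and grips with 3 to 60 N. Pads are 15 mm wide; open, the fingers measure 128 mm over their backs; the gripper's body (75 mm by 188 mm) begins 65 mm behind the grasp point.
Start: joints at [1.122, 0.13, 1.488, -0, 1.523, -0.085], TCP at [0.213, 0.561, 0.219] pointing down, gripper open.
Joint ranges: [-2.96, 2.96], [-0.89, 2.26], [0.02, 2.5], [-1.34, 4.48], [0, 2.73], [-2.66, 2.66]. Speed limits (rad/s): [2.39, 2.39, 2.79, 3.14, 3.14, 3.14].

## Interface

Orientations are given as a rotation vector (axis times angle).
In Python, from plant import * gives the robot as it stands.
- The arm moves only by the tool move_arm, never from a script. Its argument "series" is a list of rows, each a list of 7 numbers: the shift along the tool's x, y, z each as a share of 10 cm, from -1 to 1, then the turn, a rotation vector about the tool's x, y, z each as a share of 180 degrees, from -1 to 1, then the opening, from -1 (shut) to 1 (fully open). In form: [[dx, dy, dz, rx, ry, rz, jaw], ...]. A call has 1 to 8 rows; each row is the pose to reach, as a shift and turn from the pose commanded when the call began, along the tool's axes at that moment, turning the shorter way round; what a row does not reach only later rows make up. A row lasts 1/10 s, in which the tool goes at most 50 mm and 8.59 degrees, less where a joint would pass 70% of its speed; a pose out of reach is approached as far as the arm can. A call with a number of a shift or a turn outside -1 to 1 is refused whole. A call with a gripper value outside its range is refused whole. The fingers move at their own pace and stop on an object; "squeeze" is the grip in N (left out, the last holds). Time passes only in rows, so rows that repeat a pose let the fingers close. It gives the time, the measured TCP pose, the force and the opening at its end, in the units of the state.
- read_state(): the state, without advancing time (a new reading comes with each control period).
- read_camera(name): name is "scene" or "top" or "wrist"; returns a dict with "frame" (400x640x3 uint8, red, green, blue), "K" (3x3 intrinsics, pixels), "rvec" (rotation vector, rad) and "tvec" (3), from world to camera coordinates, as OpenCV has them. Camera axes: x right, y down, z forward; pixel columns grow to the right and rows downward; lengths in m; the calibration is good to about 2 mm. A picture is of the moment at which its call begins. There is no depth.
- close_job(): hands the job in, once; it reports no verdict.
The state is a dict: "t": time; "q": joint angles; "dq": joint speeds; "joint_torque": joint torques, N m; "tool_pos": TCP position; "orientation": TCP orientation; "force": force on the tool from outside, world axes, zero at the start; "wrist_torque": the same for the moment, N m; "opening": finger opening in m.
Only numpy, scipy, OpenCV 4.12 (cv2) and the standard library are available. Lean on these libraries where they do the work, as an engineer would, in place of code of your own. Each camera call takes 0.05 s, during which the arm holds its last target.

## Task

The culture dish in the warmer is ready to be taken out. First press its blue lid gently down until it is fully home; then swing the red-knobbed cam lever of the warmer's dish lift up to its highest lift point, so that the dish stands raised out of its well on the lift alone. The lever springs back, so finish while still holding it at the top with the dish raised, and leave the other things on the bench where they stand.

Things in the scene. Friction and masses are not known exactly. Their poses are not given: they have to be found in the camera images.
- warmer: Fixed dish warmer: white housing 190x160x68 mm, aluminium block on it, top at z 95. Origin: centre of underside, on the bench; x to its back, y left, z up. Dish well, 68 mm wide, 15 deep, open upward, at x 15, y 0 mm; its floor, the lift platform, at z 80. Cam and lever beside the right wall (y -80). Black adapter 85x45x28 mm on the bench behind, at x 230, y 55.
- lever_axis (a point): Point on the level shaft axis of the cam lever (axis along the warmer's y), in the plane in which the knob swings: 45 mm above the bench, at x -20, y -140 mm in the warmer's frame, with the warmer's axes. The knob's centre swings on a 100 mm radius about it.
- lift_lever (a joint): Cam lever angle, rad. 0 = at rest, pointing to the warmer's front (-x), 10 degrees above level; grows as the knob swings up and back. Highest lift (dish 12.4 mm up) at 1.40, lever straight up; beyond it the dish sinks again, stop at 1.90. A spring returns it to 0 when let go: about 2.5 N at the knob.
- lever_knob (a point): Centre of the red grip knob on the end of the 10 mm lever rod: a cylinder 26 mm in diameter, 30 mm long along the warmer's y, flat ends. 62 mm above the bench at rest, 145 mm at the top. 60 mm out from the warmer's right wall, free on both sides: pinch its ends from above, fingers closing along the warmer's y; it turns between them; 40 N of grip carries it.
- dish: Loose culture dish, clear plastic, 58 mm across and 14 mm tall, standing in the warmer's well on the lift platform. Origin: centre of its underside, z up: 80 mm above the bench with the lift down, 92.4 mm with the lift at its highest.
- dish_lid (a joint): How far the blue push-on lid has been pressed down onto the dish, m. 0 = 6 mm proud, 0.006 = fully home on its stop; it starts 3.5 to 6 mm proud. It slides against about 4 N of friction and stays where it is; 10 to 15 N of push at its middle brings it firmly to the stop.
- lid_top (a point): Centre of the flat top of the blue lid, 62 mm across. With the lift down it is 96.5 mm above the bench when fully home and up to 102.5 mm when proud.
- oil_bottle: Bystander: loose amber bottle with white cap, 56 mm across and 115 mm tall, upright. Origin: centre of its underside.
- tip_box: Bystander: loose closed pipette-tip box, grey with yellow lid, 82 x 122 x 64 mm. Origin: centre of its underside.
- spare_dishes: Bystander: two spare white-lidded dishes, one piece, stacked, 62 mm across and 33 mm tall. Origin: centre of the underside.
Mind the look-alikes: they are no part of the job. There is more than one size of the dish; the one meant has the size given above.

How it is judged:
On the way, in this order (a step that is already met when the one before it is completed fails the run):
1. the lid is pressed fully home while the dish is still down in the well (value of joint dish_lid above 0.0052 m and value of joint lift_lever below 0.15 rad), for 0.2 s.
2. the cam lever is at its highest lift point and the dish has risen with it (value of joint lift_lever between 1.15 and 1.65 rad and z of dish in the frame of warmer above 0.0912 m), for 0.5 s.
At the end, for the whole second after the job is handed in: Robot holds the cam lever still (0.8 N or more), within 0.25 rad of its highest lift point (1.40); dish level on the lift, 11.2 mm or more above its start, lid within 1 mm of home, dish and lid untouched; bottle, tip box and spare dishes within 15 mm of their starts (all of step 2 and velocity of joint lift_lever between -0.1 and 0.1 rad/s and contact force between any of the fingers, the arm and lift_lever above 0.8 N and value of joint dish_lid above 0.005 m and z of dish in the frame of warmer below 0.094 m and angle between dish's own z axis and vertical below 0.06 rad and linear speed of dish below 0.02 m/s and contact force between each of the fingers, the arm and dish below 0.2 N and distance of each of oil_bottle, tip_box, spare_dishes from where it was at the start of the episode below 0.015 m); the arm keeps its last pose, push and grip.
It fails at once if the dish is raised with its lid not yet home (value of joint lift_lever above 0.4 rad and value of joint dish_lid below 0.005 m).
It fails at once if the dish or its lid is pressed with more than 50 N (contact force between any of the fingers, the arm and dish above 50 N).
It fails at once if a bystander is knocked: bottle, tip box or spare dishes moved more than 25 mm (distance of any of oil_bottle, tip_box, spare_dishes from where it was at the start of the episode above 0.025 m).
It also fails if it takes over 50 s, if anything falls off the work surface, if the arm or the gripper's body presses on something with over 40 N, if the wrist force passes 120 N, or if a joint passes its speed limit or range.

## Working session

There is one attempt and no reset: what is moved stays moved. The work goes in short steps, Python scripts to look and compute and a tool call to move; the robot and the scene stay as the last step left them, time stands still between calls to the robot, and variables do not carry over. Pictures are saved under pics/ and viewed, and the job is handed in when it is done.

Besides the shell and the picture viewer there is one more tool, called after "Call:" by a JSON object that holds its "fn" and its "kwargs", one argument or row to a line. move_arm: Moves the arm, as the interface text tells. Shift numbers are shares of 10 cm and turn numbers shares of 180 degrees, none past 1 either way. Its arguments: {"type":"object","properties":{"series":{"type":"array","items":{"type":"array","items":{"type":"number"}}},"squeeze":{"type":"number"}},"required":["series"]}

```bash
mkdir -p pics; ls; cat > h.py <<'E'
from plant import *
import numpy as np, cv2
def shot(n,tag):
    c=read_camera(n); cv2.imwrite(f'pics/{tag}.png',c['frame'][:,:,::-1]); np.savez(f'pics/{tag}.npz',**c); return c
def load(tag): return dict(np.load(f'pics/{tag}.npz'))
def ray(c,u,v):
    R=cv2.Rodrigues(c['rvec'])[0]; o=-R.T@c['tvec'].ravel(); d=R.T@np.linalg.inv(c['K'])@[u,v,1]; return o,d/np.linalg.norm(d)
def onz(c,u,v,z):
    o,d=ray(c,u,v); return o+d*(z-o[2])/d[2]
def tri(*obs):
    A=0;b=0
    rs=[ray(*x) for x in obs]
    for o,d in rs:
        P=np.eye(3)-np.outer(d,d);A=A+P;b=b+P@o
    p=np.linalg.solve(A,b); return p,[np.linalg.norm((np.eye(3)-np.outer(d,d))@(p-o)) for o,d in rs]
def proj(c,p): return cv2.projectPoints(np.array([p],float),c['rvec'],c['tvec'],c['K'],None)[0].ravel()
E
python3 - <<'E'
from h import *
for n in ['scene','top','wrist']: shot(n,n+'0')
print(read_state())
E
```

```text
pics
{'t': 0.15, 'q': array([ 1.12157224e+00,  1.30984087e-01,  1.48899977e+00, -2.86894954e-05,
        1.52299964e+00, -8.54070087e-02]), 'dq': array([ 0.00017607, -0.00235696, -0.00438179,  0.0016811 , -0.00174095,
        0.00063193]), 'joint_torque': array([ 1.53804038e-03, -5.60467207e+01, -4.92340565e+01,  7.69093819e-02,
        3.04825441e-02, -6.01935099e-06]), 'tool_pos': array([0.21331405, 0.56034487, 0.21784669]), 'orientation': array([-5.68272207e-01, -3.08942261e+00,  2.11880628e-03]), 'force': array([-0.2205482 , -0.04967132,  0.48768421]), 'wrist_torque': array([0.00940884, 0.00481029, 0.00434901]), 'opening': 0.09304871179719344}
```

View pics/scene0.png

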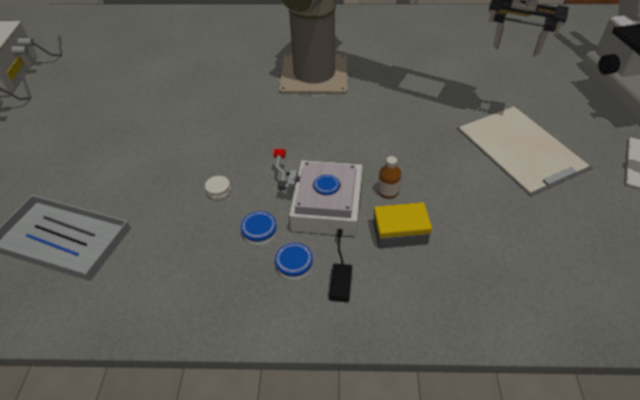

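View pics/top0.png

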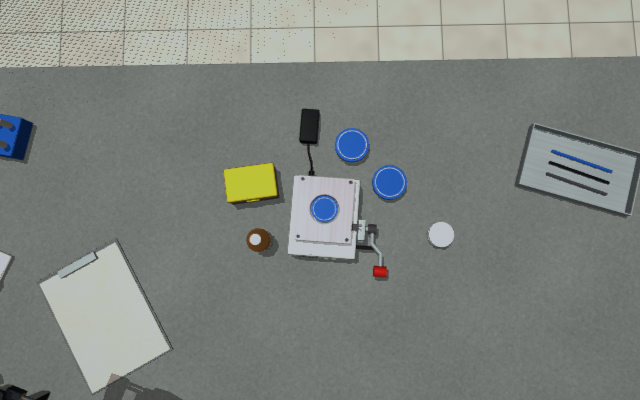

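View pics/wrist0.png

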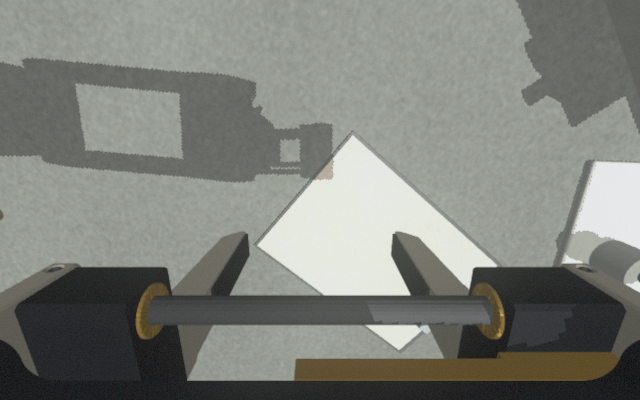

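Three blue-lidded dishes show in the top view: (324,209) in the warmer's well, and (352,145) and (389,182) on the bench, both larger. The one in the well fits the description. The red knob is at top (380,271) and scene (280,154). I'll measure and confirm with a crop.

```bash
python3 - <<'E'
from h import *
def blobs(c,kind):
    hsv=cv2.cvtColor(c['frame'],cv2.COLOR_RGB2HSV)
    if kind=='blue': m=cv2.inRange(hsv,(100,120,60),(130,255,255))
    if kind=='red': m=cv2.inRange(hsv,(0,180,90),(6,255,255))|cv2.inRange(hsv,(174,180,90),(180,255,255))
    m=cv2.morphologyEx(m,cv2.MORPH_CLOSE,np.ones((5,5)))
    out=[]
    for k in cv2.findContours(m,cv2.RETR_EXTERNAL,cv2.CHAIN_APPROX_NONE)[0]:
        if cv2.contourArea(k)>30:
            M=cv2.moments(k); e=cv2.fitEllipse(k); out.append((M['m10']/M['m00'],M['m01']/M['m00'],M['m00'],*e[0],*e[1]))
    return out
T=load('top0');S=load('scene0')
for c,n in((T,'top'),(S,'scene')):
    for k in('blue','red'):
        for b in blobs(c,k): print(n,k,np.round(b,1))
    R=cv2.Rodrigues(c['rvec'])[0];print('cam',-R.T@c['tvec'].ravel(),c['K'][0,0])
f=T['frame'][90:300,210:460,::-1]
cv2.imwrite('pics/cropT.png',cv2.resize(f,None,fx=3.2,fy=2.8*8/7*0.88,interpolation=cv2.INTER_CUBIC)[:600])
f=S['frame'][135:255,225:385,::-1]
cv2.imwrite('pics/cropS.png',cv2.resize(f,None,fx=5,fy=5,interpolation=cv2.INTER_CUBIC))
E
```

```text
top blue [324.1 208.3 519.5 324.1 208.3  25.7  25.9]
top blue [389.1 182.  895.  389.1 182.   33.6  34. ]
top blue [581.6 160.9 132.  581.8 161.    2.8  75.9]
top blue [351.5 144.7 864.5 351.5 144.6  33.2  33.3]
top blue [  9.3 135.1 542.    9.  134.7  21.   46.4]
top red [379.7 271.2 109.  379.6 271.2  10.6  14.1]
cam [0.49656706 0.05380229 1.19030223] 475.8320819942971
scene blue [293.5 259.1 908.5 293.5 259.1  31.4  36.9]
scene blue [ 52.3 244.6  69.   52.4 244.6   2.1  56.7]
scene blue [258.2 226.  760.5 258.2 226.   27.6  35.3]
scene blue [326.4 184.6 332.5 326.4 184.6  17.7  24.2]
scene red [279.  152.3  61.  279.  152.3   7.4  11.7]
cam [1.42952273 0.0862571  0.94924289] 500.5684610423145
```

View pics/cropT.png

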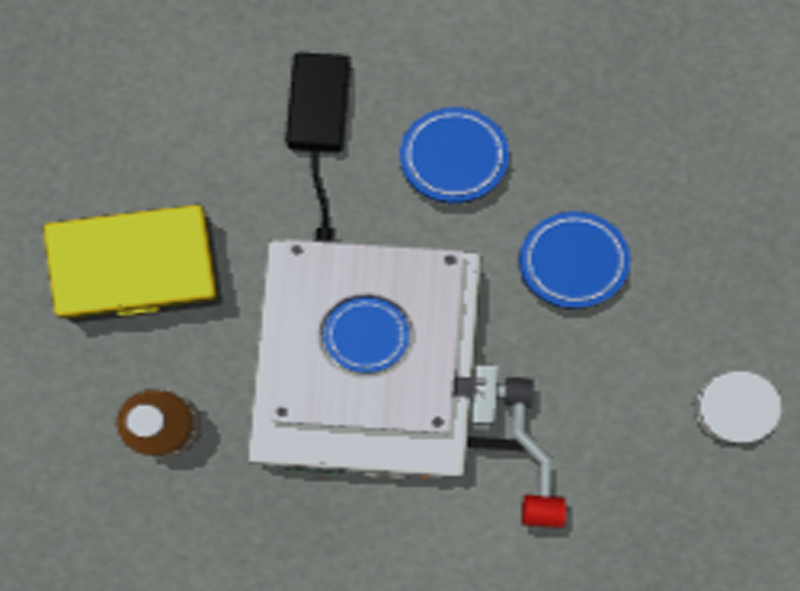

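View pics/cropS.png

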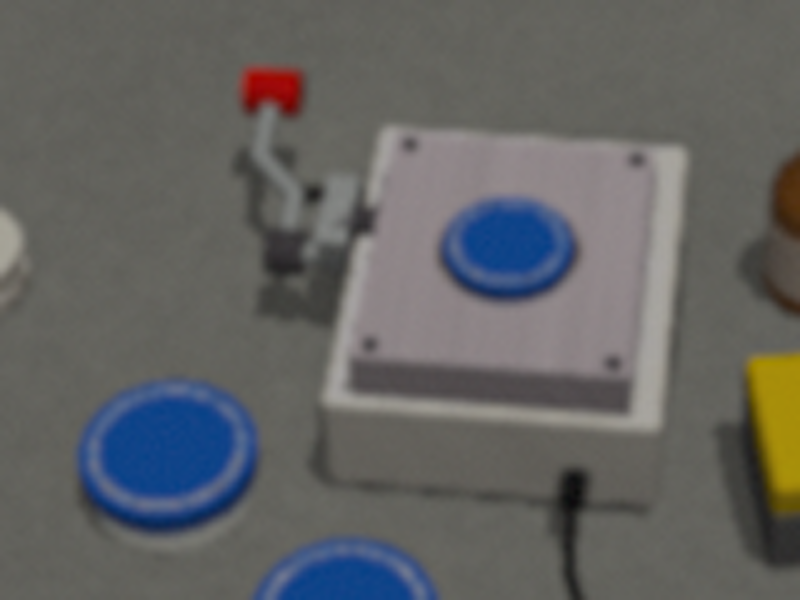

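Confirmed: the small lid (26 px wide against 34) sits in the well. Now positions and yaw.

```bash
python3 - <<'E'
from h import *
T=load('top0');S=load('scene0')
L,e=tri((T,324.1,208.3),(S,326.4,184.6)); print('lid',L,e,'size',25.8/475.8*(1.19-L[2]))
Kn,e2=tri((T,379.7,271.2),(S,279.0,152.3)); print('knob',Kn,e2)
print('lid@.1 top',onz(T,324.1,208.3,.1),'scene',onz(S,326.4,184.6,.1))
print('knob@.062 top',onz(T,379.7,271.2,.062), onz(T,379.7,271.2,.075),'scene',onz(S,279,152.3,.062))
for l,k in ((L,Kn),):
    v=(k-l)[:2]; print('dist',np.linalg.norm(v),'exp',np.hypot(133.5,140)); yaw=np.arctan2(v[1],v[0])-np.arctan2(-140,-133.5); print('yaw',np.degrees(yaw))
# screws in top view, block top z .095
px=[(297,250),(450,260),(281,412),(438,422)]
W=[onz(T,210+x/3.2,90+y/2.816,.095)[:2] for x,y in px]
print(np.round(W,4)); 
d=(W[0]-W[2]+W[1]-W[3]); print('yaw x',np.degrees(np.arctan2(d[1],d[0])))
d=(W[0]-W[1]+W[2]-W[3]); print('yaw y',np.degrees(np.arctan2(d[1],d[0]))-90)
s=read_state();print(cv2.Rodrigues(s['orientation'])[0])
E
```

```text
lid [0.60524132 0.05638378 0.09882613] [np.float64(0.0006562700354912583), np.float64(0.0006562700354912675)] size 0.059168318334172916
knob [ 0.45919891 -0.0712265   0.06807274] [np.float64(0.0008847767488051384), np.float64(0.0008847767488051266)]
lid@.1 top [0.60510057 0.05703613 0.1       ] scene [0.60640251 0.05577007 0.1       ]
knob@.062 top [ 0.45894277 -0.07100993  0.062     ] [ 0.45937627 -0.06957188  0.075     ] scene [ 0.4524634  -0.07321291  0.062     ]
dist 0.19394011331296113 exp 193.44831351035344
yaw -5.214823813230091
[[ 0.6755  0.1057]
 [ 0.6654 -0.0055]
 [ 0.5418  0.1184]
 [ 0.5321  0.0058]]
yaw x -5.146815593171169
yaw y -5.0425872061533
[[-9.34545819e-01  3.55842349e-01 -5.78185661e-04]
 [ 3.55842807e-01  9.34544967e-01 -1.26529911e-03]
 [ 9.00934930e-05 -1.38822320e-03 -9.99999032e-01]]
```

Call:
{"fn": "move_arm", "kwargs": {
  "series": [
    [-1,-0.8,0,0,0,-0.087,-1],
    [-1,-0.8,0,0,0,-0.087,-1],
    [-1,-0.8,0,0,0,-0.087,-1],
    [-1,-0.8,0,0,0,-0.087,-1]
  ],
  "squeeze": 20
}}

```text
t: 0.55
tool_pos: [0.2801, 0.4476, 0.2184]
orientation: [0.147, 3.138, -0.002]
force: [-0.4, 1.2, -0.6]
opening: 0.0657
```

Call:
{"fn": "move_arm", "kwargs": {
  "series": [
    [-0.9,-0.9,0,0,0,0,-1],
    [-0.9,-0.9,0,0,0,0,-1],
    [-0.9,-0.9,0,0,0,0,-1]
  ]
}}

```text
t: 0.85
tool_pos: [0.3612, 0.3509, 0.2185]
orientation: [0.143, 3.138, -0.001]
force: [0.2, 0.2, 0.8]
opening: 0.0416
```

Call:
{"fn": "move_arm", "kwargs": {
  "series": [
    [-0.9,-0.9,0,0,0,0,-1],
    [-0.9,-0.9,0,0,0,0,-1],
    [-0.9,-0.9,0,0,0,0,-1]
  ]
}}

```text
t: 1.15
tool_pos: [0.4431, 0.2528, 0.2185]
orientation: [0.145, 3.138, -0.001]
force: [-0.2, -0.6, 0.5]
opening: 0.0173
```

Call:
{"fn": "move_arm", "kwargs": {
  "series": [
    [-0.9,-0.9,0,0,0,0,-1],
    [-0.9,-0.9,0,0,0,0,-1],
    [-0.9,-0.9,0,0,0,0,-1],
    [-0.9,-0.9,0,0,0,0,-1]
  ]
}}

```text
t: 1.55
tool_pos: [0.5247, 0.1547, 0.2181]
orientation: [-0.148, -3.138, 0.001]
force: [0.3, -0.1, 0.1]
opening: 0.0003
```

```bash
python3 - <<'E'
from h import *
shot('wrist','w1');print(read_state()['tool_pos'],read_state()['force'])
E
```

```text
[0.52357091 0.1563006  0.21809698] [-0.08924853 -0.40898517 -0.54971852]
```

View pics/w1.png

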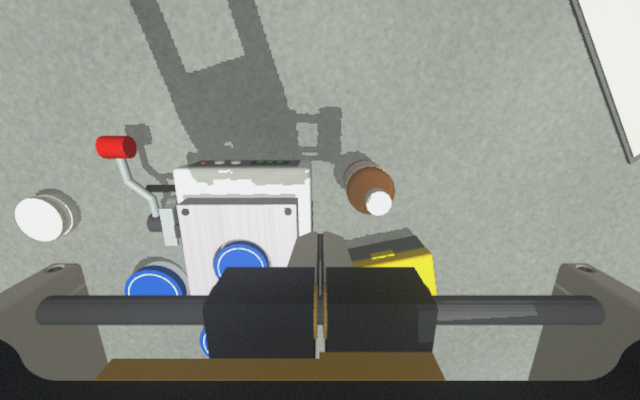

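The wrist view shows the lid near (241,262) and the knob at (116,147). I'll cross-check with these.

```bash
python3 - <<'E'
from h import *
T=load('top0');S=load('scene0');w=load('w1')
hsv=cv2.cvtColor(w['frame'],cv2.COLOR_RGB2HSV)
m=cv2.inRange(hsv,(0,180,60),(6,255,255))|cv2.inRange(hsv,(174,180,60),(180,255,255)); m[:,160:]=0
M=cv2.moments(m,True);k=(M['m10']/M['m00'],M['m01']/M['m00']);print(k)
print('knob top+wrist',tri((T,379.7,271.2),(w,*k)), 'all',tri((T,379.7,271.2),(w,*k),(S,279,152.3)))
m=cv2.inRange(hsv,(100,120,60),(130,255,255));m[:,:205]=0;m[:,290:]=0;m[275:]=0
ys,xs=np.where(m>0);i=[ (xs[ys==y].min()+xs[ys==y].max())/2 for y in range(ys.min(),266)]
print(ys.min(),xs.min(),xs.max(),i[-8:])
# lid near edge (low row = toward -x of tool cam) + center
pts=np.array([(x,y) for y in range(ys.min(),266) for x in (xs[ys==y].min(),xs[ys==y].max())],np.float32)
e=cv2.fitEllipse(pts);print(e)
print('lid top+wrist',tri((T,324.1,208.3),(w,*e[0])),tri((T,324.1,208.3),(w,*e[0]),(S,326.4,184.6)))
E
```

```text
(113.41935483870968, 146.66666666666666)
knob top+wrist (array([ 0.45743735, -0.07056931,  0.06784113]), [np.float64(0.0017107590915183236), np.float64(0.0017107590915181982)]) all (array([ 0.45746699, -0.07155643,  0.06650353]), [np.float64(0.0019252616540227465), np.float64(0.0016878797616006918), np.float64(0.0008375174492607446)])
243 214 267 [np.float64(240.0), np.float64(240.0), np.float64(240.5), np.float64(240.5), np.float64(240.5), np.float64(240.5), np.float64(240.5), np.float64(240.5)]
((240.9996337890625, 267.88714599609375), (48.610164642333984, 54.870872497558594), 112.61488342285156)
lid top+wrist (array([0.60476869, 0.05628303, 0.09700602]), [np.float64(0.0009865216630680937), np.float64(0.000986521663068121)]) (array([0.6045    , 0.05615962, 0.09775983]), [np.float64(0.0012046359142303897), np.float64(0.0008339015872860704), np.float64(0.0005034509141408186)])
```

Call:
{"fn": "move_arm", "kwargs": {
  "series": [
    [-0.9,-0.92,0.3,0,0,0,-1],
    [-0.9,-0.92,0.6,0,0,0,-1],
    [-0.9,-0.92,0.9,0,0,0,-1],
    [-0.9,-0.92,0.9,0,0,0,-1],
    [-0.9,-0.92,0.9,0,0,0,-1],
    [-0.9,-0.92,0.9,0,0,0,-1]
  ]
}}

```text
t: 2.2
tool_pos: [0.6041, 0.0591, 0.1297]
orientation: [0.14, 3.138, 0.001]
force: [0.7, 0.2, -0.2]
opening: 0.0
```

```bash
python3 - <<'E'
from h import *
print(read_state()['tool_pos'],read_state()['force'])
shot('top','t2');c=shot('scene','s2')
cv2.imwrite('pics/s2c.png',cv2.resize(c['frame'][110:230,245:405,::-1],None,fx=5,fy=5,interpolation=cv2.INTER_CUBIC))
E
```

```text
[0.60410067 0.05910544 0.12969518] [ 0.68640118  0.19053588 -0.19709138]
```

View pics/s2c.png

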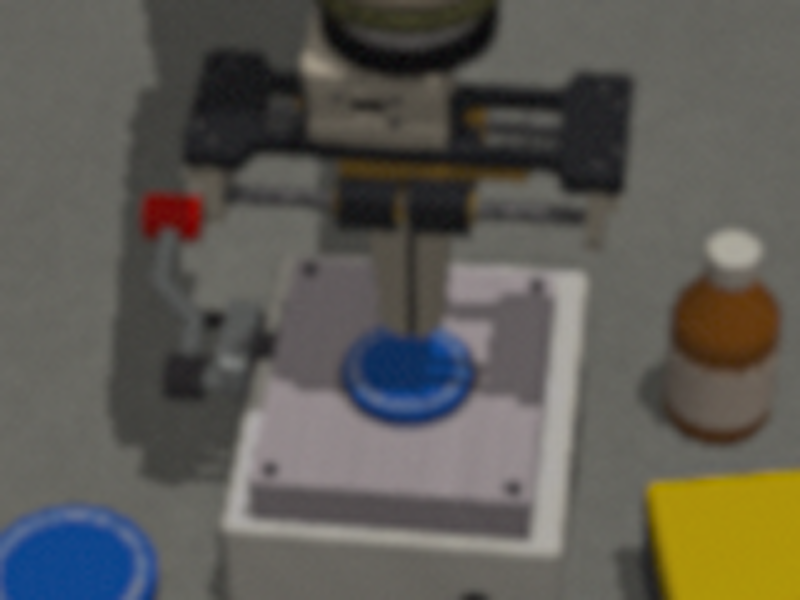

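The fingers are centred over the lid. Next I descend and then press in small steps.

Call:
{"fn": "move_arm", "kwargs": {
  "series": [
    [0,-0.02,0.1,0,0,0,-1],
    [0,-0.02,0.18,0,0,0,-1],
    [0,-0.02,0.22,0,0,0,-1],
    [0,-0.02,0.24,0,0,0,-1],
    [0,-0.02,0.25,0,0,0,-1],
    [0,-0.02,0.25,0,0,0,-1]
  ]
}}

```text
t: 2.9
tool_pos: [0.6041, 0.0553, 0.1036]
orientation: [-0.142, -3.138, -0.0]
force: [0.4, 0.6, -0.4]
opening: 0.0009
```

Call:
{"fn": "move_arm", "kwargs": {
  "series": [
    [0,0,0.01,0,0,0,-1],
    [0,0,0.02,0,0,0,-1],
    [0,0,0.03,0,0,0,-1],
    [0,0,0.03,0,0,0,-1],
    [0,0,0.03,0,0,0,-1]
  ]
}}

```text
t: 3.4
tool_pos: [0.6041, 0.0553, 0.1007]
orientation: [0.142, 3.138, 0.0]
force: [0.6, -0.6, -0.0]
opening: 0.001
```

Call:
{"fn": "move_arm", "kwargs": {
  "series": [
    [0,0,0.01,0,0,0,-1],
    [0,0,0.02,0,0,0,-1],
    [0,0,0.02,0,0,0,-1],
    [0,0,0.02,0,0,0,-1]
  ]
}}

```text
t: 3.8
tool_pos: [0.6042, 0.0554, 0.0989]
orientation: [0.142, 3.138, 0.0]
force: [-1.5, -0.4, 3.6]
opening: 0.0003
```

Contact: about 4 N, which is the sliding friction. I continue down.

Call:
{"fn": "move_arm", "kwargs": {
  "series": [
    [0,0,0.01,0,0,0,-1],
    [0,0,0.02,0,0,0,-1],
    [0,0,0.02,0,0,0,-1],
    [0,0,0.02,0,0,0,-1]
  ]
}}

```text
t: 4.2
tool_pos: [0.6042, 0.0554, 0.0967]
orientation: [0.142, 3.138, 0.0]
force: [-1.7, 0.6, 4.7]
opening: 0.0002
```

Call:
{"fn": "move_arm", "kwargs": {
  "series": [
    [0,0,0.005,0,0,0,-1],
    [0,0,0.01,0,0,0,-1],
    [0,0,0.01,0,0,0,-1],
    [0,0,0.01,0,0,0,-1]
  ]
}}

```text
t: 4.6
tool_pos: [0.6043, 0.0554, 0.0967]
orientation: [0.142, 3.138, -0.0]
force: [-4.2, -0.9, 11.5]
opening: 0.0002
```

Call:
{"fn": "move_arm", "kwargs": {
  "series": [
    [0,0,0.004,0,0,0,-1],
    [0,0,0.004,0,0,0,-1],
    [0,0,0.004,0,0,0,-1],
    [0,0,0.004,0,0,0,-1]
  ]
}}

```text
t: 5.0
tool_pos: [0.6044, 0.0554, 0.0967]
orientation: [0.142, 3.138, -0.0]
force: [-5.8, -0.5, 13.5]
opening: 0.0005
```

The lid is on its stop: z stayed at 96.7 mm while the force rose to 13.5 N. I lift off and go to the knob, opening to about 55 mm (-1..1 scale: 0.18).

Call:
{"fn": "move_arm", "kwargs": {
  "series": [
    [0,0,-0.1,0,0,0,-1],
    [0,0,-0.5,0,0,0,-1],
    [0,0,-0.8,0,0,0,-1],
    [0.5,-0.5,-0.8,0,0,0,0.18],
    [0.67,-0.7,-0.8,0,0,0,0.18],
    [0.67,-0.7,-0.8,0,0,0,0.18]
  ]
}}

```text
t: 5.6
tool_pos: [0.527, -0.0108, 0.1738]
orientation: [-0.145, -3.134, 0.002]
force: [0.7, -0.1, 0.2]
opening: 0.0198
```

Call:
{"fn": "move_arm", "kwargs": {
  "series": [
    [0.67,-0.7,0,0,0,0,0.18],
    [0.67,-0.7,0,0,0,0,0.18],
    [0.67,-0.7,0,0,0,0,0.18],
    [0.67,-0.7,0,0,0,0,0.18]
  ]
}}

```text
t: 6.0
tool_pos: [0.4581, -0.0724, 0.1755]
orientation: [0.145, 3.137, 0.0]
force: [0.4, 0.4, -0.6]
opening: 0.0516
```

```bash
python3 - <<'E'
from h import *
print(read_state())
shot('wrist','w3');c=shot('scene','s3')
cv2.imwrite('pics/s3c.png',cv2.resize(c['frame'][110:230,225:385,::-1],None,fx=5,fy=5,interpolation=cv2.INTER_CUBIC))
hsv=cv2.cvtColor(c['frame'],cv2.COLOR_RGB2HSV)
E
```

```text
{'t': 6.0, 'q': array([-2.67605912e-01, -2.24204153e-01,  1.91057250e+00,  3.94958736e-04,
        1.45407769e+00, -1.74598431e+00]), 'dq': array([ 0.03220481,  0.02644632, -0.0351083 ,  0.00398604, -0.00597896,
        0.00647832]), 'joint_torque': array([ -1.09065492, -37.37017393, -47.14577794,  -0.23969592,
         0.29438093,  -0.20179717]), 'tool_pos': array([ 0.45814547, -0.07237225,  0.17550087]), 'orientation': array([1.45134223e-01, 3.13703236e+00, 2.05590063e-04]), 'force': array([ 0.39650815,  0.42537042, -0.62655998]), 'wrist_torque': array([ 0.02384245, -0.00302593, -0.0878663 ]), 'opening': 0.051578853085536995}
```

View pics/s3c.png

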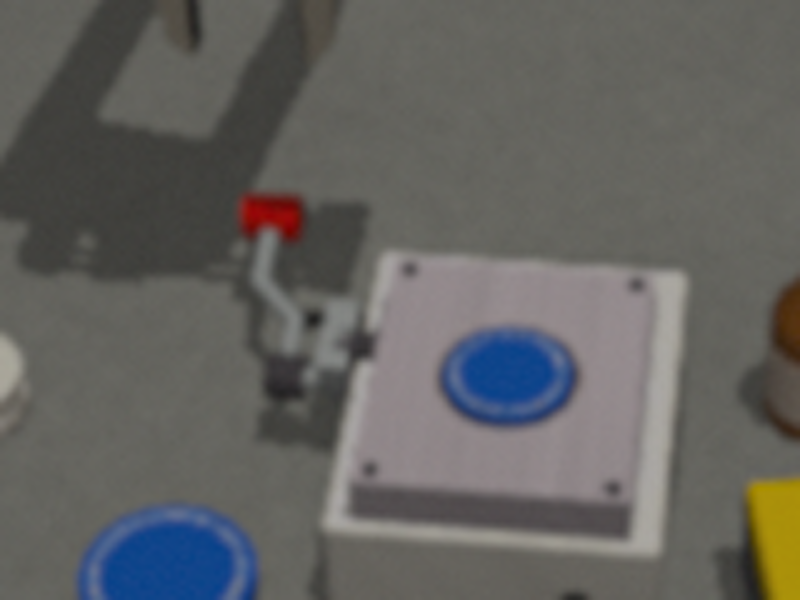

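View pics/w3.png

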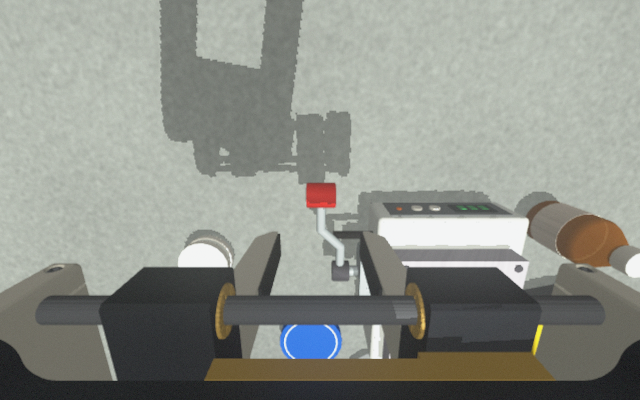

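Lid now looks flush; the wrist view shows the knob at (321,195), centred between the fingers. I refine its position from the new views.

```bash
python3 - <<'E'
from h import *
def red(c):
    hsv=cv2.cvtColor(c['frame'],cv2.COLOR_RGB2HSV)
    m=cv2.inRange(hsv,(0,150,60),(7,255,255))|cv2.inRange(hsv,(174,150,60),(180,255,255))
    n,l,s,ce=cv2.connectedComponentsWithStats(m); i=1+np.argmax(s[1:,4]); print(s[i]); x,y,w,h=s[i][:4]; return x+w/2-.5,y+h/2-.5
T=load('top0');w=load('w3');w1=load('w1');S=load('s3')
a,b,b1,s=red(T),red(w),red(w1),red(S)
print(a,b,b1,s)
print(tri((T,*a),(w,*b)));print(tri((w1,*b1),(w,*b)));print(tri((T,*a),(w,*b),(w1,*b1),(S,*s)))
print(onz(w,*b,.065))
E
```

```text
[373 266  14  11 141]
[307 184  28  23 637]
[ 96 136  40  22 804]
[273 149  13   9  85]
(np.float64(379.5), np.float64(271.0)) (np.float64(320.5), np.float64(195.0)) (np.float64(115.5), np.float64(146.5)) (np.float64(279.0), np.float64(153.0))
(array([ 0.45912382, -0.07147045,  0.05345079]), [np.float64(2.7431895227067958e-05), np.float64(2.7431895227021002e-05)])
(array([ 0.45598809, -0.0711659 ,  0.06415806]), [np.float64(6.650580275982215e-05), np.float64(6.650580275981405e-05)])
(array([ 0.45720815, -0.07149351,  0.06334503]), [np.float64(0.002490012669408967), np.float64(0.000929783305189078), np.float64(0.001266776537816762), np.float64(0.001235032717414462)])
[ 0.45581287 -0.07116731  0.065     ]
```

Call:
{"fn": "move_arm", "kwargs": {
  "series": [
    [0,0.01,0.4,0,0,0,0.18],
    [0,0.01,0.7,0,0,0,0.18],
    [0,0.01,0.9,0,0,0,0.18],
    [0,0.01,0.9,0,0,0,0.18]
  ]
}}

```text
t: 6.5
tool_pos: [0.4564, -0.0694, 0.082]
orientation: [-0.139, -3.133, -0.002]
force: [-0.9, -0.7, 0.2]
opening: 0.0548
```

Call:
{"fn": "move_arm", "kwargs": {
  "series": [
    [0,0,0.15,0,0,0,0.18],
    [0,0,0.3,0,0,0,0.18],
    [0,0,0.39,0,0,0,0.18],
    [0,0,0.39,0,0,0,0.18],
    [0,0,0.39,0,0,0,0.18]
  ]
}}

```text
t: 7.0
tool_pos: [0.4588, -0.0709, 0.0471]
orientation: [0.141, 3.138, -0.0]
force: [0.7, 0.3, -0.2]
opening: 0.0548
```

```bash
python3 - <<'E'
from h import *
print(read_state()['tool_pos'],read_state()['force'],read_state()['opening'])
shot('wrist','w4');c=shot('scene','s4')
cv2.imwrite('pics/s4c.png',cv2.resize(c['frame'][110:230,225:385,::-1],None,fx=5,fy=5,interpolation=cv2.INTER_CUBIC))
E
```

```text
[ 0.45880899 -0.07087014  0.0471006 ] [ 0.65113929  0.27429223 -0.15639652] 0.054762436351366135
```

View pics/s4c.png

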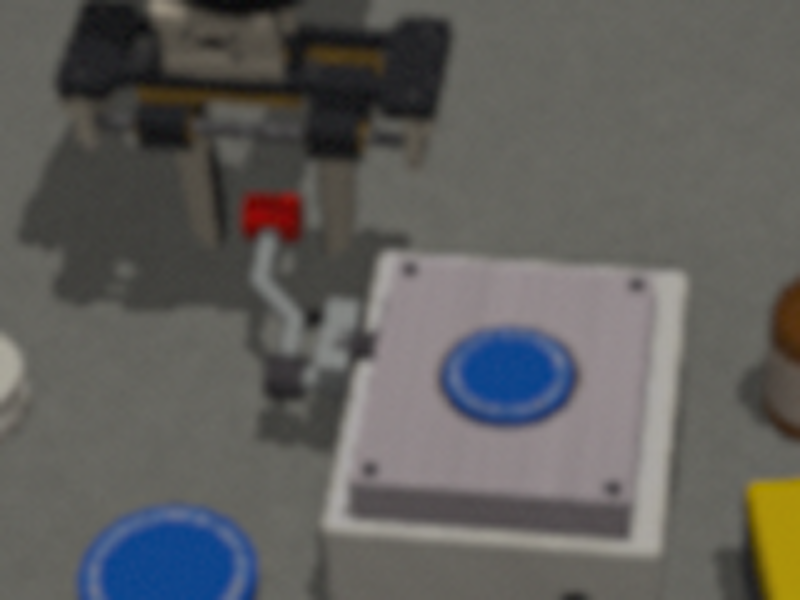

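View pics/w4.png

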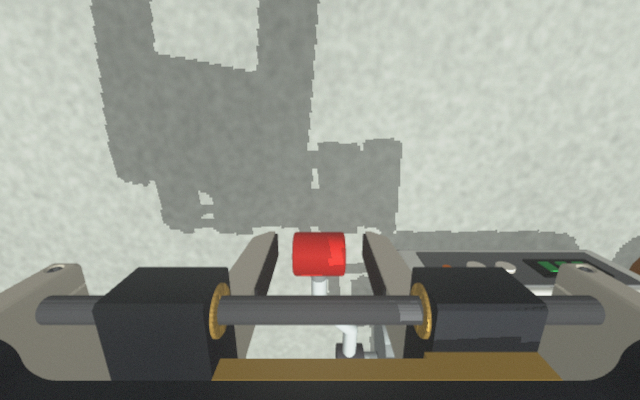

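```bash
python3 - <<'E'
from h import *
w=load('w4'); 
for p in [(.4588,-.0709,.066),(.4588,-.0709,.047),(.4575,-.0713,.0625)]: print(p,proj(w,p))
c=w
hsv=cv2.cvtColor(c['frame'],cv2.COLOR_RGB2HSV)
m=cv2.inRange(hsv,(0,150,60),(7,255,255))|cv2.inRange(hsv,(174,150,60),(180,255,255))
n,l,s,ce=cv2.connectedComponentsWithStats(m); i=1+np.argmax(s[1:,4]); print(s[i],ce[i],onz(w,*ce[i],.0625))
E
```

```text
(0.4588, -0.0709, 0.066) [319.28028431 259.40440298]
(0.4588, -0.0709, 0.047) [319.34371736 245.03079929]
(0.4575, -0.0713, 0.0625) [318.43442881 254.64200435]
[ 293  233   52   43 2161] [318.55900046 253.77325312] [ 0.45692973 -0.07117273  0.0625    ]
```

Aligned within 2 mm. Close at 40 N.

Call:
{"fn": "move_arm", "kwargs": {
  "series": [
    [0.015,0,0.025,0,0,0,0.18],
    [0.015,0,0.025,0,0,0,-1],
    [0.015,0,0.025,0,0,0,-1],
    [0.015,0,0.025,0,0,0,-1],
    [0.015,0,0.025,0,0,0,-1],
    [0.015,0,0.025,0,0,0,-1],
    [0.015,0,0.025,0,0,0,-1]
  ],
  "squeeze": 40
}}

```text
t: 7.8
tool_pos: [0.4566, -0.0713, 0.0438]
orientation: [0.142, 3.138, -0.001]
force: [-1.4, -4.5, 0.1]
opening: 0.03
```

Call:
{"fn": "move_arm", "kwargs": {
  "series": [
    [-0.019,0,-0.085,0,0,0,-1],
    [-0.045,0,-0.168,0,0,0,-1],
    [-0.079,0,-0.249,0,0,0,-1],
    [-0.119,0,-0.326,0,0,0,-1],
    [-0.166,0,-0.4,0,0,0,-1],
    [-0.219,0,-0.469,0,0,0,-1],
    [-0.278,0,-0.534,0,0,0,-1],
    [-0.342,0,-0.592,0,0,0,-1]
  ]
}}

```text
t: 8.6
tool_pos: [0.4883, -0.0741, 0.101]
orientation: [-0.142, -3.133, 0.0]
force: [-2.4, -5.9, -9.6]
opening: 0.0294
```

```bash
python3 - <<'E'
from h import *
s=read_state();print(s['tool_pos'],s['force'],s['opening'])
c=shot('scene','s5')
cv2.imwrite('pics/s5c.png',cv2.resize(c['frame'][90:210,225:385,::-1],None,fx=5,fy=5,interpolation=cv2.INTER_CUBIC))
E
```

```text
[ 0.4882733  -0.07414756  0.10102684] [-2.44605445 -5.87859492 -9.61215198] 0.02935089087631808
```

View pics/s5c.png

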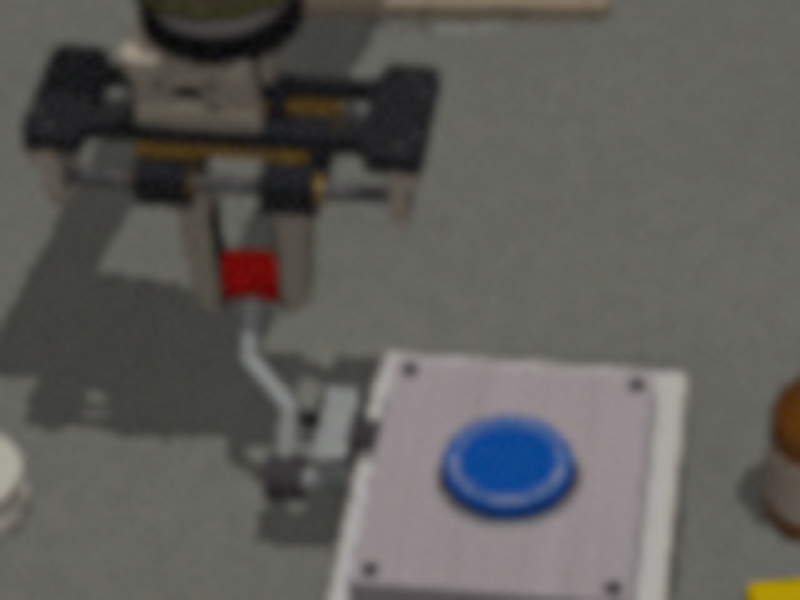

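The knob follows in the grip and the lid is rising. On to the top.

Call:
{"fn": "move_arm", "kwargs": {
  "series": [
    [-0.069,0,-0.053,0,0,0,-1],
    [-0.143,0,-0.1,0,0,0,-1],
    [-0.22,0,-0.14,0,0,0,-1],
    [-0.301,0,-0.174,0,0,0,-1],
    [-0.384,0,-0.2,0,0,0,-1],
    [-0.469,0,-0.219,0,0,0,-1],
    [-0.556,0,-0.23,0,0,0,-1],
    [-0.643,0,-0.234,0,0,0,-1]
  ]
}}

```text
t: 9.45
tool_pos: [0.5532, -0.0801, 0.1258]
orientation: [-0.142, -3.134, 0.001]
force: [-6.7, -3.1, 3.7]
opening: 0.0297
```

Call:
{"fn": "move_arm", "kwargs": {
  "series": [
    [0,0,0,0,0,0,-1],
    [0,0,0,0,0,0,-1],
    [0,0,0,0,0,0,-1],
    [0,0,0,0,0,0,-1],
    [0,0,0,0,0,0,-1],
    [0,0,0,0,0,0,-1]
  ]
}}

```text
t: 10.05
tool_pos: [0.5534, -0.0801, 0.1258]
orientation: [-0.142, -3.135, 0.001]
force: [-5.2, -3.6, 1.4]
opening: 0.0295
```

```bash
python3 - <<'E'
from h import *
s=read_state();print(s['tool_pos'],s['force'],s['opening'])
c=shot('scene','s6');t=shot('top','t6')
cv2.imwrite('pics/s6c.png',cv2.resize(c['frame'][90:210,225:385,::-1],None,fx=5,fy=5,interpolation=cv2.INTER_CUBIC))
def blob(c,kind,box):
    hsv=cv2.cvtColor(c['frame'],cv2.COLOR_RGB2HSV)
    m=cv2.inRange(hsv,(100,120,60),(130,255,255)) if kind=='b' else cv2.inRange(hsv,(0,150,60),(7,255,255))|cv2.inRange(hsv,(174,150,60),(180,255,255))
    z=np.zeros_like(m);x0,x1,y0,y1=box;z[y0:y1,x0:x1]=m[y0:y1,x0:x1]
    z=cv2.morphologyEx(z,cv2.MORPH_CLOSE,np.ones((5,5)))
    n,l,st,ce=cv2.connectedComponentsWithStats(z); i=1+np.argmax(st[1:,4]); return ce[i],st[i]
S0=load('scene0');S3=load('s3')
for n,cc in(('start',S0),('pressed',S3),('up',c)): print(n,blob(cc,'b',(300,360,160,215)))
k=blob(c,'r',(240,330,100,200));print('knob',k)
print('lid at known xy: z from scene row:')
for n,cc in(('start',S0),('pressed',S3),('up',c)):
    p=blob(cc,'b',(300,360,160,215))[0]; o,d=ray(cc,*p); tt=(0.6055-o[0])/d[0]; print(n,(o+d*tt))
E
```

```text
[ 0.55341    -0.08010944  0.12580962] [-5.24850675 -3.64374219  1.35600326] 0.029484358644425012
start (array([326.36164384, 184.62465753]), array([314, 176,  26,  18, 365], dtype=int32))
pressed (array([326.11647727, 185.35511364]), array([314, 177,  26,  18, 352], dtype=int32))
up (array([326.33514986, 182.28610354]), array([314, 173,  25,  19, 367], dtype=int32))
knob (array([268.14583333, 151.13541667]), array([263, 147,  11,  10,  96], dtype=int32))
lid at known xy: z from scene row:
start [0.6055     0.05564474 0.09898404]
pressed [0.6055     0.05503053 0.09649121]
up [0.6055     0.05568739 0.10689252]
```

View pics/s6c.png

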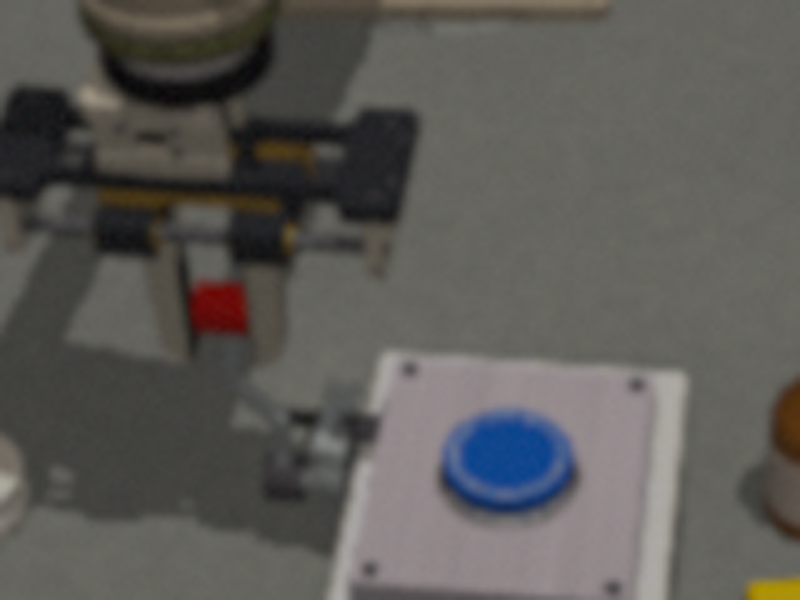

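View pics/t6.png

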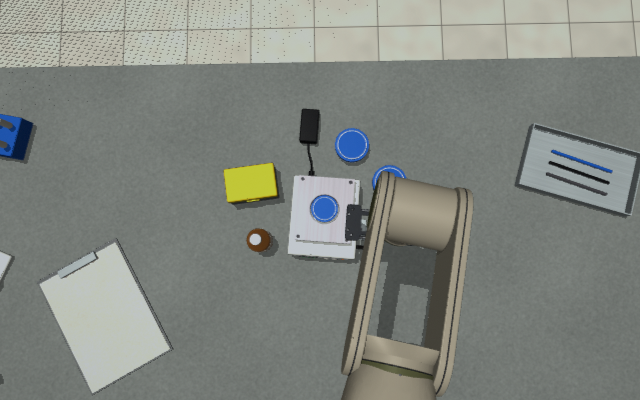

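Lid visibly proud of the block. The tool is about 4 mm short of the shaft axis in x, so I nudge it to centre and measure the rise at the lid's far edge (not biased by the visible side wall).

Call:
{"fn": "move_arm", "kwargs": {
  "series": [
    [-0.02,0,0,0,0,0,-1],
    [-0.04,0,0,0,0,0,-1],
    [-0.04,0,0,0,0,0,-1],
    [-0.04,0,0,0,0,0,-1],
    [-0.04,0,0,0,0,0,-1],
    [-0.04,0,0,0,0,0,-1]
  ]
}}

```text
t: 10.75
tool_pos: [0.5572, -0.0805, 0.126]
orientation: [-0.142, -3.135, 0.001]
force: [-7.1, -4.8, 3.3]
opening: 0.029
```

```bash
python3 - <<'E'
from h import *
s=read_state();print(s['tool_pos'],s['force'],s['opening'],np.abs(s['dq']).max())
c=shot('scene','s7');w=shot('wrist','w7');t=shot('top','t7')
def edge(c):
    f=c['frame'].astype(float); r=[]
    for u in range(320,334):
        col=f[160:184,u,2]-f[160:184,u,0]
        lo,hi=col[:8].mean(),col[-3:].mean(); h=(lo+hi)/2
        i=np.where((col[:-1]<h)&(col[1:]>=h))[0][-1]; r.append(160+i+(h-col[i])/(col[i+1]-col[i]))
    return np.mean(r)
for n in('scene0','s3','s6','s7'):
    cc=load(n);v=edge(cc);o,d=ray(cc,326.5,v);tt=(0.605-.031-o[0])/d[0];print(n,round(v,2),(o+d*tt)[2])
def red(c):
    hsv=cv2.cvtColor(c['frame'],cv2.COLOR_RGB2HSV)
    m=cv2.inRange(hsv,(0,150,60),(7,255,255))|cv2.inRange(hsv,(174,150,60),(180,255,255));m[:140]=0;m[:,400:]=0;m[:,:200]=0
    n,l,st,ce=cv2.connectedComponentsWithStats(m); i=1+np.argmax(st[1:,4]); x,y,ww,h=st[i][:4];return x+ww/2-.5,y+h/2-.5
a,b=red(c),red(w);print(a,b,'knob',tri((c,*a),(w,*b)),'expected .5576 -.0801 .145')
T0=load('top0')
for n,sl in(('box',np.s_[155:210,215:285]),('bottle',np.s_[220:258,240:278]),('spare',np.s_[215:255,420:462])):
    print(n,np.abs(T0['frame'][sl].astype(int)-t['frame'][sl]).mean())
E
```

```text
[ 0.55722809 -0.08045253  0.12597351] [-7.12491382 -4.82018026  3.25175948] 0.0290355439118901 0.0032554904338996994
scene0 175.34 0.09862330509367945
s3 176.47 0.09477223945892932
s6 172.93 0.10677732903029247
s7 172.91 0.10681414191495409
(np.float64(268.0), np.float64(152.0)) (np.float64(319.5), np.float64(238.5)) knob (array([ 0.54388418, -0.08180915,  0.14577075]), [np.float64(0.0027129478982087563), np.float64(0.0027129478982087676)]) expected .5576 -.0801 .145
box 2.582597402597403
bottle 2.2693905817174516
spare 45.83690476190476
```

View pics/w7.png

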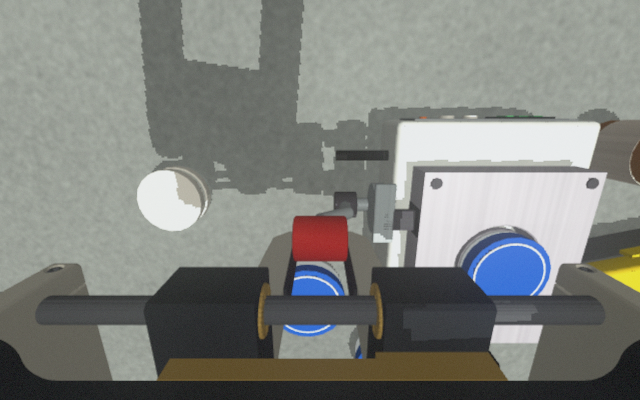

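The dish has risen about 12 mm, but the knob reads about 10 mm further front than the grasp point, so it may have slipped in the pads. I check this and the spare dishes.

```bash
python3 - <<'E'
from h import *
w=load('w7');s=load('s7');t=load('t7');w1=load('w1')
print('knob wrist@.144',onz(w,319.5,238.5,.144),'scene@.144',onz(s,268,152,.144))
print('exp knob px: 1.40',proj(w,(.5576,-.0801,.145)),proj(s,(.5576,-.0801,.145)))
print('grasp pt px',proj(w,(.5572,-.0805,.145)))
def spare(c,b):
    m=cv2.inRange(cv2.cvtColor(c['frame'],cv2.COLOR_RGB2HSV),(0,0,150),(180,40,255));x0,x1,y0,y1=b;z=np.zeros_like(m);z[y0:y1,x0:x1]=m[y0:y1,x0:x1]
    n,l,st,ce=cv2.connectedComponentsWithStats(z);i=1+np.argmax(st[1:,4]);return st[i],ce[i]
for n in('scene0','s7'):
    st,ce=spare(load(n),(195,240,165,210));print(n,st,ce)
E
```

```text
knob wrist@.144 [ 0.54428605 -0.07918966  0.144     ] scene@.144 [ 0.54194861 -0.08492432  0.144     ]
exp knob px: 1.40 [320.0073822  259.98356544] [269.30853813 156.14835296]
grasp pt px [319.27028391 259.43247287]
scene0 [206 176  23  17 287] [216.728223   184.02787456]
s7 [206 177  21  16 243] [214.95884774 184.63786008]
```

The knob sits about 13 mm forward of the grasp point (angle about 1.27). I raise the squeeze to 60 N and advance a little, watching whether it follows.

Call:
{"fn": "move_arm", "kwargs": {
  "series": [
    [0,0,0,0,0,0,-1],
    [-0.01,0,0,0,0,0,-1],
    [-0.02,0,0,0,0,0,-1],
    [-0.03,0,0,0,0,0,-1],
    [-0.04,0,0,0,0,0,-1],
    [-0.05,0,0,0,0,0,-1],
    [-0.05,0,0,0,0,0,-1],
    [-0.05,0,0,0,0,0,-1]
  ],
  "squeeze": 60
}}

```text
t: 11.7
tool_pos: [0.5618, -0.0809, 0.1259]
orientation: [-0.142, -3.134, 0.001]
force: [-7.9, -3.5, 4.2]
opening: 0.0289
```

```bash
cat > k.py <<'E'
from h import *
import sys
n=sys.argv[1]
s=read_state();print(s['tool_pos'],s['force'],s['opening'])
w=shot('wrist',n)
hsv=cv2.cvtColor(w['frame'],cv2.COLOR_RGB2HSV)
m=cv2.inRange(hsv,(0,150,60),(7,255,255))|cv2.inRange(hsv,(174,150,60),(180,255,255));m[:140]=0;m[:,400:]=0;m[:,:200]=0
k,l,st,ce=cv2.connectedComponentsWithStats(m); i=1+np.argmax(st[1:,4]); x,y,ww,h=st[i][:4];print(st[i]);print(onz(w,x+ww/2-.5,y+h/2-.5,.1445))
E
python3 k.py w8
```

```text
[ 0.56183322 -0.08090052  0.12591492] [-7.86104606 -3.51008112  4.23410421] 0.028865262440649665
[ 292  216   56   45 2343]
[ 0.54837088 -0.07954845  0.1445    ]
```

It follows rigidly. Another 7 mm.

Call:
{"fn": "move_arm", "kwargs": {
  "series": [
    [-0.01,0,0,0,0,0,-1],
    [-0.02,0,0,0,0,0,-1],
    [-0.03,0,0,0,0,0,-1],
    [-0.04,0,0,0,0,0,-1],
    [-0.05,0,0,0,0,0,-1],
    [-0.06,0,0,0,0,0,-1],
    [-0.07,0,0,0,0,0,-1],
    [-0.07,0,0,0,0,0,-1]
  ]
}}

```text
t: 12.55
tool_pos: [0.5687, -0.0815, 0.1255]
orientation: [-0.142, -3.134, 0.0]
force: [-7.5, -4.2, 3.8]
opening: 0.0294
```

Call:
{"fn": "move_arm", "kwargs": {
  "series": [
    [0,0,0,0,0,0,-1],
    [0,0,0,0,0,0,-1],
    [0,0,0,0,0,0,-1],
    [0,0,0,0,0,0,-1],
    [0,0,0,0,0,0,-1],
    [0,0,0,0,0,0,-1],
    [0,0,0,0,0,0,-1],
    [0,0,0,0,0,0,-1]
  ]
}}

```text
t: 13.35
tool_pos: [0.5686, -0.0815, 0.1256]
orientation: [-0.142, -3.134, 0.0]
force: [-8.0, -3.6, 2.5]
opening: 0.0289
```

```bash
python3 k.py w9; python3 - <<'E'
from h import *
c=shot('scene','s9')
f=c['frame'].astype(float); r=[]
for u in range(320,334):
    col=f[160:184,u,2]-f[160:184,u,0]
    h=(col[:8].mean()+col[-3:].mean())/2
    i=np.where((col[:-1]<h)&(col[1:]>=h))[0][-1]; r.append(160+i+(h-col[i])/(col[i+1]-col[i]))
o,d=ray(c,326.5,np.mean(r));print('lid z',(o+d*(0.574-o[0])/d[0])[2], 'pressed was .0948')
E
```

```text
[ 0.5685997  -0.08148883  0.12555029] [-8.02177697 -3.64962111  2.54744117] 0.02892533131975122
[ 292  215   56   45 2403]
[ 0.55434951 -0.08008313  0.1445    ]
lid z 0.10716773505327959 pressed was .0948
```

View pics/w9.png

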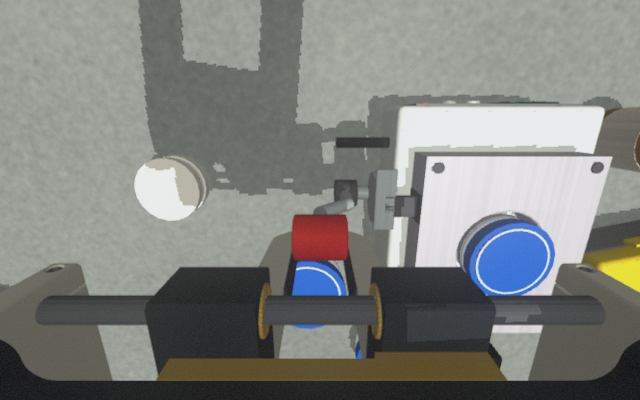

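View pics/s9.png

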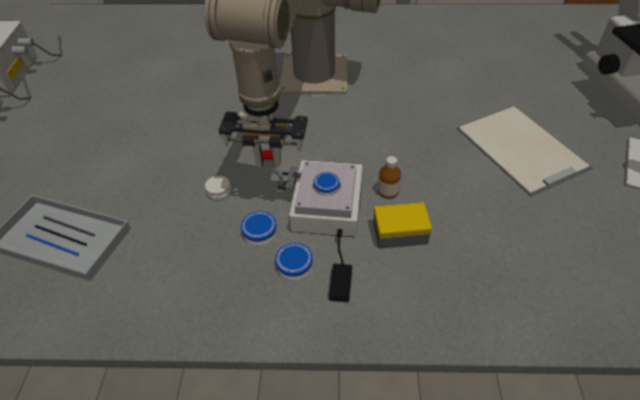

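The lid has risen 12.4 mm. The camera puts the lever near 1.37; even if the knob had not slipped, the tool position would put it at 1.51. Both are within 0.25 of 1.40, the lever is still, and the bystanders are in place. I hand in.

```bash
python3 -c "
from plant import *
print(close_job()); s=read_state(); print(s['t'],s['tool_pos'],s['force'])"
```

```text
the job is handed in; nothing more can be done
None
the job is handed in; nothing more can be done
```

I pressed the blue lid home, swung the lever to its top, and handed the job in with the gripper still holding the knob at 60 N and the dish raised. No verdict was reported.

- **Lid:** the fingertips stopped at z 96.7 mm (96.5 mm expected), and the force then rose to 13.5 N without further travel.
- **Lift:** in the scene camera the lid stood 12.4 mm above its pressed height. The lever looked still over the last 0.8 s.
- **Disagreement on the lever angle:** the knob slipped about 13 mm forward of the grasp point during the swing, and the wrist view put the lever at about 1.27. I raised the squeeze from 40 to 60 N and advanced 12 mm in total. The wrist view then gave about 1.37, while the tool position alone would give about 1.51. Both are within 0.25 of 1.40.
- **Bystanders:** the box and bottle were unchanged in the top view at about 10.8 s. The spare dishes' patch there differed because the arm was over it. In the scene camera their centre moved about 2 pixels, which I put down to the arm's shadow; by eye they stand where they did.

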